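# Clamp an aluminium block with a ratchet lever clamp

### The arm

A 6-joint arm with a two-finger parallel gripper is mounted at the origin on a cart in front of the work surface, level with it; the furniture and walls round the work are solid. World frame = base frame: x ahead of the robot, y to its left, z up, the work surface at z = 0. Lengths are in mm, angles in rad, forces in N, time in s.
With the tool pointing down it reaches from about 400 to 925 mm from the base axis. Payload 12.5 kg.
Tool frame: the origin (TCP) lies between the finger pads; the fingertips stand 14 mm ahead of it and the grasp point (between the pads) lies 5 mm behind it; x points along the fingers, y is the direction in which the jaws open and shut, and the axes are right-handed (so a half turn about x gives the same grasp; the last joint's range is limited). The gripper opens to 95 mm and grips with 3 to 60 N. Pads are 20 mm wide; open, the fingers measure 119 mm over their backs; the gripper's body (75 mm by 180 mm) begins 59 mm behind the grasp point.
Start: joints at [1.105, 0.491, 1.559, -0, 1.092, -0.106], TCP at [220.038, 585.003, 228.661] pointing down, gripper open.
Joint ranges: [-3.1, 3.1], [-0.84, 2.19], [0.05, 2.79], [-1.13, 4.28], [0.06, 2.93], [-2.69, 2.69]. Speed limits (rad/s): [2.22, 2.22, 2.79, 3.14, 3.14, 3.14].

### API

Orientations are given as [roll, pitch, yaw] about the fixed x, y, z axes, in that order (R = Rz(yaw) Ry(pitch) Rx(roll)).
In Python, from cell import env, cams gives the robot as it stands.
- The arm moves only by the tool carry_out, never from a script. Its arguments are lists of equal length, an entry for each row: "grip": the closure, from -1 (fully open) to 1 (shut); "linear": the shift along the tool's x, y, z scaled (see below), a list of three; "turn": the turn about the tool's x scaled (see below). In form: {"grip": [grip, ...], "linear": [[tx, ty, tz], ...], "turn": [turn, ...]}. A call has 1 to 5 rows; each row shifts and turns the commanded pose from where the row before left it, along the tool's axes as they then stand; what a row does not reach is not made up. The controller multiplies each number of a shift by 0.5 m and each number of a turn by 180 degrees. A row lasts 1/10 s, in which the tool goes at most 50 mm and 8.59 degrees, less where a joint would pass 70% of its speed; a pose out of reach is approached as far as the arm can. A call with a number of a shift or a turn outside -1 to 1 is refused whole. A call with a gripper value outside its range is refused whole. The fingers move at their own pace and stop on an object; the grip force is fixed at half the most. Time passes only in rows, so rows that do not move let the fingers close. It gives the time, the measured TCP pose, the force and the opening at its end, in the units of the state.
- env.state(): the state, without advancing time (a new reading comes with each control period).
- cams.read_camera(name): name is "side" or "top"; returns the picture (400x640x3 uint8, blue, green, red); there is no depth.
- cams.camera_info(name): a dict with "fx", "fy", "cx", "cy" (pixels), "view" (4x4, takes a point from world to camera coordinates). Camera axes: x right, y down, z forward; pixel columns grow to the right and rows downward; lengths in mm; the calibration is good to about 2 mm. A picture is of the moment at which its call begins. camera_info takes no time and is no camera call.
- env.job_done(): hands the job in, once; it reports no verdict.
The state is a dict: "t": time; "joints": joint angles; "qvel": joint speeds; "tau": joint torques, N m; "eef_pos": TCP position; "tcp_rot": TCP orientation; "ft_force": force on the tool from outside, world axes, zero at the start; "moment": the same for the moment, N m; "opening": opening from 0.0 (shut) to 1.0 (fully open).
Only numpy, scipy, OpenCV 4.12 (cv2) and the standard library are available. Lean on these libraries where they do the work, as an engineer would, in place of code of your own. Each camera call takes 0.05 s, during which the arm holds its last target. There are 200 camera calls.

### The job

Lay the aluminium block flat on the bed of the ratchet clamp, lengthwise and midway between the jaws, within about 10 mm of the steel fence, and let go of it. Then pump the lever back and forth so that the ratchet closes the jaw notch by notch, and stop when the lever pushes back with about 11 N at its grip, so that the block is held tight but not squeezed too hard. Finally swing the lever back towards the robot to its stop, let go of it, and leave the tin, the brass weight and the tape measure where they are.

Things in the scene. Friction and masses are not known exactly. Their poses are not given: they have to be found in the camera images.
- block: Pale, almost white aluminium block, loose, 50 x 70 x 25 mm (its own x, y, z), 0.24 kg or a little more or less. Origin at the centre of its underside. Grasp it across the 50 mm.
- clamp: Grey ratchet clamp fixed to the table, base 15 mm thick. Origin on the table surface. Its bed is the strip with own x from -50 to 50 mm, top at z = 15 mm. Clamping line: own y axis at x = 0. The blue moving jaw (80 mm wide, top 44 mm above the table) starts near the origin (place not reported) and moves to +y. The opening from jaw to fence is 98 to 112 mm at the start.
- fence: Dark steel fence across the clamp's bed, on the +y side, 80 mm wide, 25 mm thick, 29 mm high. Origin at the centre of its underside, on the bed; axes as the clamp's; clamping face 12.5 mm from the origin on the -y side. Its place along the clamp varies by 14 mm.
- wheel_axis (a point): Point on the vertical axis of ratchet wheel and lever, 88 mm above the table, at own (0, -85 mm) of the clamp. The wheel is 80 mm across. It closes the jaw by 3.9 mm per notch of 0.262 rad; a fixed sprung pawl holds it at the last full notch (a part notch is lost when the lever goes back). There is no release.
- lever (a joint): Angle of the blue lever about the wheel axis. 0: it points along the clamp's -y; grows anticlockwise from above (grip moves away from the robot). Stops at -0.5 and +0.5 rad. Growing is the power stroke, which turns the wheel; on the way back the lever's sprung pawl slips over the teeth. It stays where it is left.
- grip_mid (a point): Middle of the upright black round grip on the lever's end, 22 mm across, from 56 to 120 mm above the table (this point: 88 mm), 120 mm from the wheel axis; it turns freely on its pin. A free power stroke takes about 0.5 to 2 N here. With the block against the fence a stiff spring loads up: 6 N more per notch; each such extra N presses the block with about 8 N.
- rivet_tin: Round tin, cream lid on dark blue, 70 mm across, 44 mm high; origin under its centre. Bystander.
- brass_weight: Pale brass weight with a neck and a knob, 42 mm across, 56 mm high; origin under its centre. Bystander.
- tape_measure: Yellow tape measure with a black disc, 36 x 102 x 62 mm; origin near the centre of its underside. Bystander.
Not all that is in view belongs to the job. There is more than one size of the block; the job needs the middle-sized.

How it is judged:
By the outcome, as a careful person would: the job done as asked, in the order asked, and still so for the second after the job is handed in, with the robot touching nothing.
It also fails if it takes over 72 s, if anything falls off the work surface, if the arm or the gripper's body presses on something with over 40 N, if the wrist force passes 120 N, or if a joint passes its speed limit or range.

## Working session

There is one attempt and no reset: what is moved stays moved. The work goes in short steps, Python scripts to look and compute and a tool call to move; the robot and the scene stay as the last step left them, time stands still between calls to the robot, and variables do not carry over. Pictures are saved under pics/ and viewed, about 8 in all and at most 12, crops included, and the job is handed in when it is done.

Besides the shell and the picture viewer there is one more tool, called after ">>>" by a JSON object that holds its "api" and its "payload". carry_out: Moves the arm, as the interface text tells. Shifts and turns lie within -1 to 1; 1 stands for 0.5 m of shift or 180 degrees of turn. Its arguments: {"type":"object","properties":{"grip":{"type":"array"},"linear":{"type":"array"},"turn":{"type":"array"}},"required":["grip","linear","turn"]}

```bash
ls; mkdir -p pics; python3 - <<'E'
from cell import env, cams
import cv2
print(env.state())
for n in("side","top"):
    cv2.imwrite(f"pics/{n}0.png",cams.read_camera(n)); i=cams.camera_info(n); print(n,i)
E
```

```text
pics
{'t': 0.0, 'joints': array([ 1.10539527e+00,  4.91565341e-01,  1.55947159e+00,  7.76453570e-06,
        1.09170811e+00, -1.05598784e-01]), 'qvel': array([ 0.0005761 ,  0.00010747,  0.00032057, -0.00040385,  0.00024529,
        0.0012852 ]), 'tau': array([ 2.84691254e-03, -6.12626910e+01, -2.58173704e+01,  6.92936475e-02,
        4.82453650e-02, -1.10187218e-04]), 'eef_pos': array([219.92335685, 584.77144041, 228.05052971]), 'tcp_rot': array([-1.68237071,  1.56964393, -2.04217656]), 'ft_force': array([ 0.1644445,  0.1580164, -0.1203564]), 'moment': array([-4.02204399e-02, -1.35509704e-05, -6.99734788e-03]), 'opening': 1.0000429377345357}
side {'fx': 429.20094750177634, 'fy': 429.20094750177634, 'cx': 312.79569262919125, 'cy': 199.36453525148136, 'view': array([[ 9.50695256e-01, -3.09718479e-01, -1.59057521e-02,
        -4.89386961e+02],
       [-2.11314546e-01, -6.09394505e-01, -7.64188786e-01,
         2.22751133e+02],
       [ 2.26990511e-01,  7.29871770e-01, -6.44796485e-01,
         8.46720987e+02],
       [ 0.00000000e+00,  0.00000000e+00,  0.00000000e+00,
         1.00000000e+00]])}
top {'fx': 403.57582001083676, 'fy': 403.57582001083676, 'cx': 321.2319085999778, 'cy': 201.88916806283976, 'view': array([[-1.33615075e-02, -9.99398999e-01, -3.19861104e-02,
         9.48573875e+01],
       [-9.87747313e-01,  1.81665813e-02, -1.55000716e-01,
         5.65050955e+02],
       [ 1.55488638e-01,  2.95231513e-02, -9.87396408e-01,
         9.91129264e+02],
       [ 0.00000000e+00,  0.00000000e+00,  0.00000000e+00,
         1.00000000e+00]])}
```

View pics/side0.png

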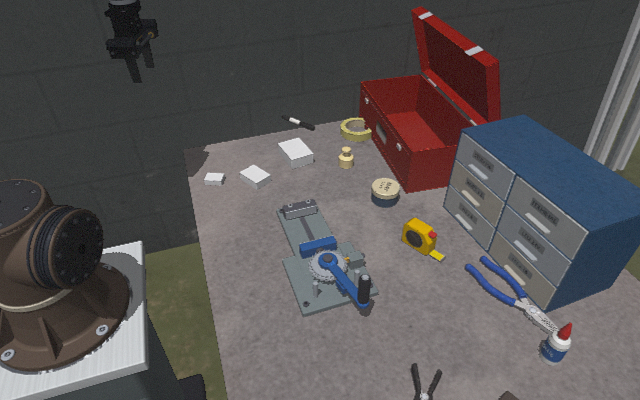

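View pics/top0.png

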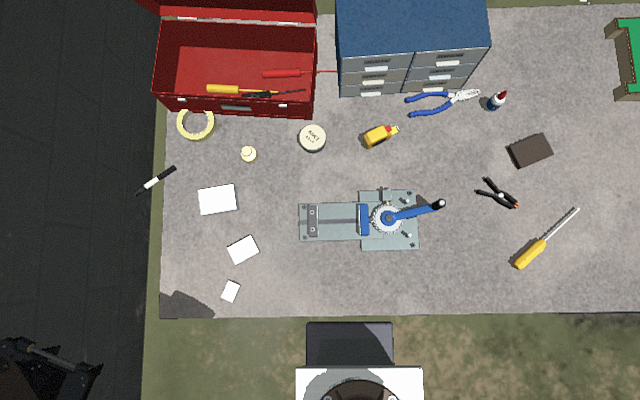

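Candidates in the top picture are (217,199) large, (243,249) middle and (230,291) small. The middle one should be the 50x70 block, so I'll measure all three and look at an enlarged crop.

```bash
cat > h.py <<'E'
import numpy as np, cv2
from cell import env, cams
def ray(n,px):
    i=cams.camera_info(n); V=i["view"]; R=V[:3,:3]; c=-R.T@V[:3,3]
    d=R.T@np.array([(px[0]-i["cx"])/i["fx"],(px[1]-i["cy"])/i["fy"],1.]); return c,d
def onz(n,px,z):
    c,d=ray(n,px); return c+d*(z-c[2])/d[2]
def two(p,q):
    c,d=ray("top",p); e,f=ray("side",q)
    s=np.linalg.lstsq(np.c_[d,-f],e-c,rcond=None)[0]
    a=c+d*s[0]; b=e+f*s[1]; return (a+b)/2, np.linalg.norm(a-b)
def proj(n,P):
    i=cams.camera_info(n); p=i["view"][:3,:3]@np.array(P,float)+i["view"][:3,3]
    return np.array([i["fx"]*p[0]/p[2]+i["cx"],i["fy"]*p[1]/p[2]+i["cy"]])
def blobs(m,amin=15):
    return [c for c in cv2.findContours(m,cv2.RETR_EXTERNAL,cv2.CHAIN_APPROX_NONE)[0] if cv2.contourArea(c)>amin]
E
python3 - <<'E'
from h import *
t=cv2.imread("pics/top0.png"); s=cv2.imread("pics/side0.png")
a=cv2.resize(t[180:310,190:450],None,fx=3,fy=3,interpolation=cv2.INTER_CUBIC)
cv2.imwrite("pics/cropt.png",a)
cv2.imwrite("pics/crops.png",cv2.resize(s[130:320,195:385],None,fx=3.1,fy=3.1,interpolation=cv2.INTER_CUBIC))
hsv=cv2.cvtColor(t,cv2.COLOR_BGR2HSV)
m=((hsv[...,2]>200)&(hsv[...,1]<30)).astype('uint8')*255
for c in blobs(m):
    x,y=c[:,0].mean(0)
    if 180<x<280 and 170<y<310:
        for z in (25,):
            P=np.array([onz("top",p,z)[:2] for p in c[:,0].astype(float)],dtype=np.float32)
            r=cv2.minAreaRect(P); print((x,y),z,r)
E
```

```text
(np.float64(229.82142857142858), np.float64(291.0892857142857)) 25 ((343.9253845214844, 323.39971923828125), (34.62000274658203, 47.77632522583008), 65.97891235351562)
(np.float64(242.3827160493827), np.float64(249.8148148148148)) 25 ((448.128662109375, 292.2528076171875), (51.08598709106445, 70.97053527832031), 27.16084861755371)
(np.float64(216.68376068376068), np.float64(199.16239316239316)) 25 ((582.3943481445312, 363.5927734375), (69.66866302490234, 97.35794067382812), 8.928309440612793)
```

View pics/cropt.png

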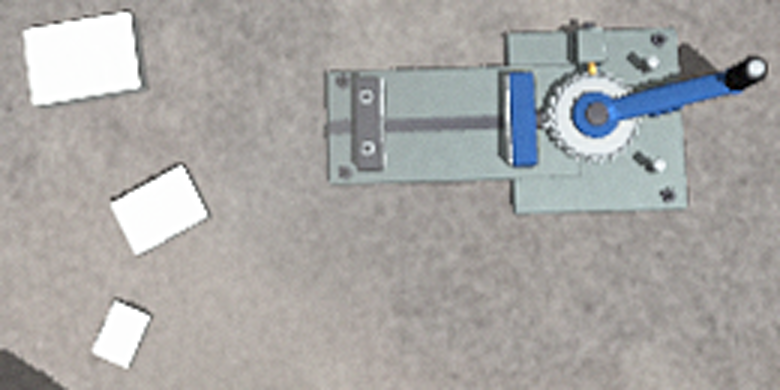

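View pics/crops.png

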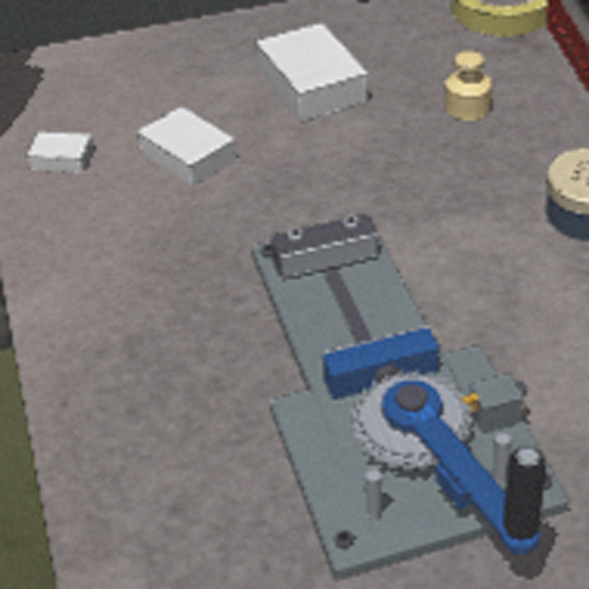

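The middle candidate, crop (160,208), measures 51x71 mm and is the block we need. The others are 35x48 and 70x97. The crops also show the fence at crop (366,122), the jaw at (517,118), the wheel hub at (598,113) and the grip top at (757,68).

```bash
python3 - <<'E'
from h import *
T=lambda x,y:((x+.5)/3-.5+190,(y+.5)/3-.5+180)
S=lambda x,y:((x+.5)/3.1-.5+195,(y+.5)/3.1-.5+130)
r=lambda a:np.round(a,1)
print("bed corners",[r(onz("top",T(*p),15)[:2]) for p in((327,70),(330,182),(503,66),(515,178))])
print("bed side far corner L",r(onz("side",S(252,250),15)))
print("slot",[r(onz("top",T(*p),15)[:2]) for p in((328,128),(500,123))])
print("plate",[r(onz("top",T(*p),15)[:2]) for p in((503,33),(515,213),(678,29),(688,207))])
print("fence top rect",[r(onz("top",T(*p),44)[:2]) for p in((352,74),(383,72),(352,169),(383,168))])
print("screws",[two(T(*a),S(*b)) for a,b in(((366,97),(351,221)),((366,148),(295,233)))])
print("jaw front-top edge",[r(onz("top",T(*p),44)[:2]) for p in((511,73),(513,165),(533,72),(537,165))])
print("side fence face top",[r(onz("side",S(*p),44)[:2]) for p in((283,265),(379,238))])
print("side jaw back-top edge",[r(onz("side",S(*p),44)[:2]) for p in((324,354),(432,330),(438,347),(328,372))])
print("hub",two(T(598,113),S(411,398)))
print("grip",two(T(757,68),S(528,457)), r(onz("top",T(757,68),120)), r(onz("side",S(528,457),120)))
E
```

```text
bed corners [array([569.4, 146.6]), array([470.7, 144.5]), array([570.1,  -8.5]), array([471.7, -16.2])]
bed side far corner L [466.6 141.2  15. ]
slot [array([518., 146.]), array([519.8,  -4.5])]
plate [array([599.6,  -9.3]), array([441.6, -15.3]), array([ 600.2, -162.9]), array([ 444.6, -163.8])]
fence top rect [array([561. , 122.7]), array([562.3,  96. ]), array([479.6, 123.3]), array([480.1,  97. ])]
screws [(array([539.82510351, 110.61633482,  49.18257583]), np.float64(0.8664417642592478)), (array([495.92046144, 111.10120731,  49.17273208]), np.float64(1.782874155619676))]
jaw front-top edge [array([559.4, -13.4]), array([480.9, -12.9]), array([560. , -32.1]), array([480.6, -33. ])]
side fence face top [array([478.1,  84.9]), array([555.2,  90.5])]
side jaw back-top edge [array([480.8, -12.6]), array([559.3, -14.9]), array([557.5, -31.8]), array([478.5, -29.7])]
hub (array([520.6212183 , -83.54040898,  59.64950356]), np.float64(2.7740352951243388))
grip (array([ 547.45060808, -200.25669207,  123.3443838 ]), np.float64(1.0391558020683356)) [ 548.5 -201.3  120. ] [ 548.2 -197.7  120. ]
```

>>> {"api": "carry_out", "payload": {"grip": [-1, -1, -1, -1, -1], "linear": [[0.02, -0.0387, 0.0633], [0.02, -0.0387, 0.0633], [0.02, -0.0387, 0.0633], [0.02, -0.0387, 0.0633], [0.02, -0.0387, 0.0633]], "turn": [0, 0, 0, 0, 0]}}

```text
t: 0.6
eef_pos: [334.7, 437.4, 178.1]
tcp_rot: [-1.976, 1.571, -2.336]
ft_force: [0.6, 0.9, -0.5]
opening: 1.0
```

>>> {"api": "carry_out", "payload": {"grip": [-1, -1, -1, -1, -1], "linear": [[0.02, -0.0387, 0.0633], [0.02, -0.0387, 0.0633], [0.02, -0.0387, 0.0633], [0.02, -0.0387, 0.0633], [0.02, -0.0387, 0.0633]], "turn": [0, 0, 0, 0, 0]}}

```text
t: 1.1
eef_pos: [448.8, 291.2, 128.1]
tcp_rot: [-2.662, 1.571, -3.022]
ft_force: [-0.1, 0.5, -0.1]
opening: 0.998
```

>>> {"api": "carry_out", "payload": {"grip": [-1, -1, -1, -1, -1], "linear": [[0, 0, 0], [0, 0, 0], [0, 0, 0], [0, 0, 0], [0, 0, 0]], "turn": [0.047, 0.047, 0.047, 0.047, 0.047]}}

```text
t: 1.6
eef_pos: [448.0, 292.3, 128.4]
tcp_rot: [-1.694, 1.57, -2.798]
ft_force: [-0.1, -0.4, -0.2]
opening: 0.999
```

```bash
cat >> h.py <<'E'
from scipy.spatial.transform import Rotation as Ro
def pose():
    s=env.state(); R=Ro.from_euler('xyz',s["tcp_rot"]).as_matrix(); return s,np.array(s["eef_pos"]),R
def plan(target,yaw_deg=None):
    """total shift in tool axes (scaled) to target; turn (scaled) to bring jaw axis to yaw"""
    s,p,R=pose(); a=np.degrees(np.arctan2(R[1,1],R[0,1]))
    print("t",round(s["t"],2),"pos",p.round(1),"jaw yaw",a.round(2),"tilt",np.round(R[:,0],3),"F",np.round(s["ft_force"],1),"op",round(s["opening"],3))
    print("shift scaled",(R.T@(np.array(target)-p)/500).round(4))
    if yaw_deg is not None: print("turn scaled",round((-(yaw_deg-a)+90)%180/180-.5,4))
E
python3 - <<'E'
from h import *
plan([448,292,17],27.2)
for n in("side","top"): cv2.imwrite(f"pics/{n}1.png",cams.read_camera(n))
s=cv2.imread("pics/side1.png")[110:240,190:350]
cv2.imwrite("pics/c1.png",cv2.resize(s,None,fx=4,fy=4,interpolation=cv2.INTER_CUBIC))
E
```

```text
t 1.6 pos [448.  292.3 128.4] jaw yaw 26.73 tilt [-0. -0. -1.] F [-0.1 -0.4 -0.2] op 0.999
shift scaled [ 0.2228 -0.0003  0.0006]
turn scaled -0.0026
```

View pics/c1.png

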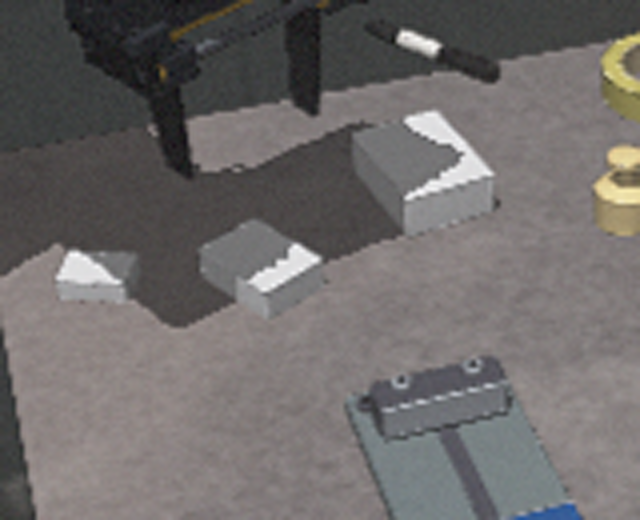

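>>> {"api": "carry_out", "payload": {"grip": [-1, -1, -1, -1, -1], "linear": [[0.06, 0, 0], [0.06, 0, 0], [0.05, 0, 0], [0.04, 0, 0], [0.0125, 0, 0]], "turn": [0, 0, 0, 0, 0]}}

```text
t: 2.2
eef_pos: [447.4, 292.1, 15.5]
tcp_rot: [-1.606, 1.568, -2.7]
ft_force: [-0.8, 0.3, 0.5]
opening: 1.0
```

>>> {"api": "carry_out", "payload": {"grip": [1, 1, 1, 1, 1], "linear": [[0, 0, 0], [0, 0, 0], [0, 0, 0], [0, 0, 0], [0, 0, 0]], "turn": [0, 0, 0, 0, 0]}}

```text
t: 2.7
eef_pos: [448.4, 292.6, 18.0]
tcp_rot: [1.602, 1.57, 0.504]
ft_force: [-0.1, -0.6, 0.4]
opening: 0.633
```

>>> {"api": "carry_out", "payload": {"grip": [1, 1, 1, 1, 1], "linear": [[0, 0, 0], [0, 0, 0], [0, 0, 0], [0, 0, 0], [0, 0, 0]], "turn": [0, 0, 0, 0, 0]}}

```text
t: 3.2
eef_pos: [448.2, 292.5, 17.7]
tcp_rot: [1.69, 1.57, 0.592]
ft_force: [-0.3, -0.9, 5.4]
opening: 0.525
```

>>> {"api": "carry_out", "payload": {"grip": [1, 1, 1, 1, 1], "linear": [[0, 0, 0], [-0.02, 0, 0], [-0.06, 0, 0], [-0.08, 0, 0], [-0.06, 0, 0]], "turn": [0, 0, 0, 0, 0]}}

```text
t: 3.7
eef_pos: [448.1, 292.5, 129.6]
tcp_rot: [1.669, 1.57, 0.571]
ft_force: [-0.1, 0.0, -2.1]
opening: 0.527
```

>>> {"api": "carry_out", "payload": {"grip": [1, 1, 1, 1, 1], "linear": [[0, 0, 0], [0, 0, 0], [0, 0, 0], [0, 0, 0], [0, 0, 0]], "turn": [0.0297, 0.0297, 0.0297, 0.0297, 0.0297]}}

```text
t: 4.2
eef_pos: [447.9, 292.3, 127.8]
tcp_rot: [-1.409, 1.571, -2.977]
ft_force: [-0.7, 0.7, -2.1]
opening: 0.53
```

```bash
python3 - <<'E'
from h import *
plan([520,58,127],0)
E
```

```text
t 4.2 pos [447.9 292.3 127.8] jaw yaw 0.13 tilt [-0. -0. -1.] F [-0.7  0.7 -2.1] op 0.53
shift scaled [0.0015 0.1431 0.469 ]
turn scaled 0.0007
```

>>> {"api": "carry_out", "payload": {"grip": [1, 1, 1, 1, 1], "linear": [[0, 0.0143, 0.0469], [0, 0.0143, 0.0469], [0, 0.0143, 0.0469], [0, 0.0143, 0.0469], [0, 0.0143, 0.0469]], "turn": [0, 0, 0, 0, 0]}}

```text
t: 4.7
eef_pos: [484.6, 174.5, 127.7]
tcp_rot: [-1.649, 1.571, 3.07]
ft_force: [-0.1, 0.0, -1.6]
opening: 0.521
```

>>> {"api": "carry_out", "payload": {"grip": [1, 1, 1, 1, 1], "linear": [[0, 0.0143, 0.0469], [0, 0.0143, 0.0469], [0, 0.0143, 0.0469], [0, 0.0143, 0.0469], [0, 0.0143, 0.0469]], "turn": [0, 0, 0, 0, 0]}}

```text
t: 5.2
eef_pos: [521.1, 57.4, 127.7]
tcp_rot: [-1.924, 1.571, 2.795]
ft_force: [-0.5, 0.2, -1.9]
opening: 0.526
```

>>> {"api": "carry_out", "payload": {"grip": [1, 1, 1, 1, 1], "linear": [[0.05, 0, 0], [0.05, 0, 0], [0.03, 0, 0], [0, 0, 0], [0, 0, 0]], "turn": [0, 0, 0, 0, 0]}}

```text
t: 5.7
eef_pos: [521.1, 58.4, 62.8]
tcp_rot: [-1.835, 1.571, 2.884]
ft_force: [0.1, 0.2, -2.4]
opening: 0.524
```

```bash
python3 - <<'E'
from h import *
plan([520,58,32],0)
for n in("side","top"): cv2.imwrite(f"pics/{n}2.png",cams.read_camera(n))
a=cv2.resize(cv2.imread("pics/side2.png")[170:300,240:400],None,fx=4,fy=4,interpolation=cv2.INTER_CUBIC)
cv2.imwrite("pics/c2.png",a)
E
```

```text
t 5.7 pos [521.1  58.4  62.8] jaw yaw 0.36 tilt [-0.  0. -1.] F [ 0.1  0.2 -2.4] op 0.524
shift scaled [ 0.0616 -0.0023  0.0009]
turn scaled 0.002
```

View pics/c2.png

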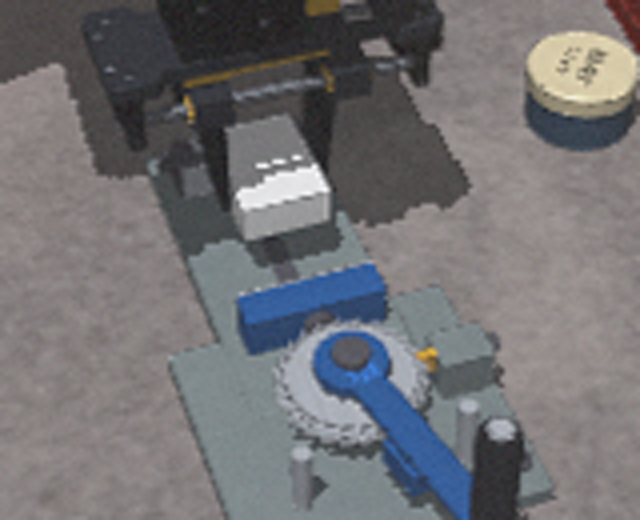

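```bash
python3 - <<'E'
from h import *
S=lambda x,y:((x+.5)/4-.5+240,(y+.5)/4-.5+170)
for p,z in(((238,211),70.4),((330,188),70.4),((247,241),45.4),((330,220),45.4)): print(onz("side",S(*p),z).round(1))
for p in ((240,298),(376,266),(386,290),(243,318)): print("jaw top",onz("side",S(*p),44).round(1))
E
```

```text
[492.7  24.5  70.4]
[545.9  25.7  70.4]
[497.3  25.5  45.4]
[546.1  26.4  45.4]
jaw top [481.4 -13.6  44. ]
jaw top [558.4 -14.6  44. ]
jaw top [557.3 -33.4  44. ]
jaw top [478.7 -28.1  44. ]
```

>>> {"api": "carry_out", "payload": {"grip": [1, 1, 1, 1, 1], "linear": [[0, -0.002, 0.008], [0.02, 0, 0], [0.02, 0, 0], [0.015, 0, 0], [0.005, 0, 0]], "turn": [0.002, 0, 0, 0, 0]}}

```text
t: 6.3
eef_pos: [519.7, 54.5, 32.4]
tcp_rot: [-1.531, 1.57, -3.101]
ft_force: [-12.3, -1.2, 48.1]
opening: 0.523
```

>>> {"api": "carry_out", "payload": {"grip": [1, 1], "linear": [[0, 0, 0], [0, 0, 0]], "turn": [0, 0]}}

```text
t: 6.5
eef_pos: [519.8, 54.5, 32.5]
tcp_rot: [-1.559, 1.57, -3.129]
ft_force: [-4.3, -0.8, 9.6]
opening: 0.521
```

>>> {"api": "carry_out", "payload": {"grip": [-1, -1, -1, -1, -1], "linear": [[0, 0, 0], [0, 0, 0], [0, 0, 0], [0, 0, 0], [0, 0, 0]], "turn": [0, 0, 0, 0, 0]}}

```text
t: 7.0
eef_pos: [520.1, 54.4, 32.3]
tcp_rot: [-2.714, 1.571, 1.999]
ft_force: [-0.5, 0.2, 1.1]
opening: 0.887
```

>>> {"api": "carry_out", "payload": {"grip": [-1, -1, -1, -1, -1], "linear": [[0, 0, 0], [-0.04, 0, 0], [-0.08, 0, 0], [-0.08, 0, 0], [-0.08, 0, 0]], "turn": [0, 0, 0, 0, 0]}}

```text
t: 7.5
eef_pos: [519.8, 54.4, 173.9]
tcp_rot: [-1.826, 1.57, 2.886]
ft_force: [0.4, -0.0, 0.4]
opening: 1.0
```

>>> {"api": "carry_out", "payload": {"grip": [-1, -1, -1, -1, -1], "linear": [[-0.04, 0, 0.05], [0, 0, 0.09], [0, 0, 0.09], [0, 0, 0.09], [0, 0, 0.09]], "turn": [0, 0, 0, 0, 0]}}

```text
t: 8.0
eef_pos: [519.8, -152.3, 192.6]
tcp_rot: [1.496, 1.57, -0.075]
ft_force: [0.7, 0.8, 0.4]
opening: 0.999
```

```bash
python3 - <<'E'
from h import *
plan([548,-200,95],0)
for n in("side","top"): cv2.imwrite(f"pics/{n}3.png",cams.read_camera(n))
a=cv2.resize(cv2.imread("pics/side3.png")[170:310,240:400],None,fx=4,fy=4,interpolation=cv2.INTER_CUBIC)
b=cv2.resize(cv2.imread("pics/top3.png")[160:300,280:480],None,fx=4,fy=4,interpolation=cv2.INTER_CUBIC)
cv2.imwrite("pics/c3.png",a)
cv2.imwrite("pics/c3t.png",b)
E
```

```text
t 8.0 pos [ 519.8 -152.3  192.6] jaw yaw 0.0 tilt [ 0. -0. -1.] F [0.7 0.8 0.4] op 0.999
shift scaled [0.1952 0.0563 0.0953]
turn scaled 0.0
```

View pics/c3.png

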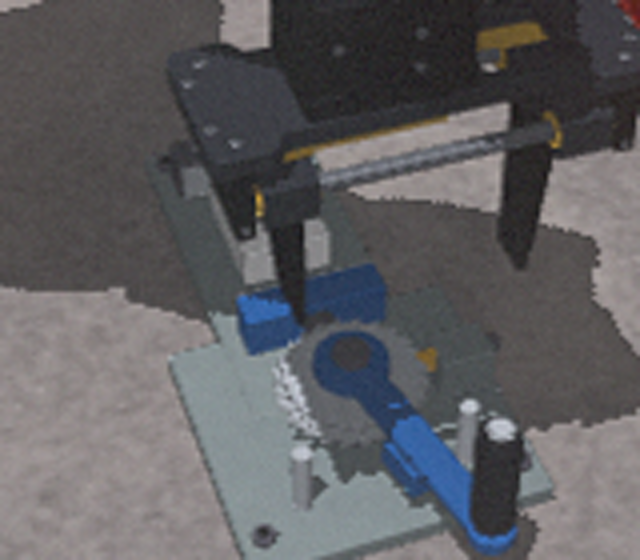

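>>> {"api": "carry_out", "payload": {"grip": [-1, -1, -1, -1, -1], "linear": [[0, 0.028, 0.048], [0, 0.028, 0.048], [0.08, 0, 0], [0.07, 0, 0], [0.045, 0, 0]], "turn": [0, 0, 0, 0, 0]}}

```text
t: 8.6
eef_pos: [547.3, -197.9, 92.6]
tcp_rot: [-2.099, 1.568, 2.613]
ft_force: [0.9, -0.7, -0.3]
opening: 0.995
```

>>> {"api": "carry_out", "payload": {"grip": [0.3, 0.3, 0.3, 0.3, 0.3], "linear": [[0, 0, 0], [0, 0, 0], [0, 0, 0], [0, 0, 0], [0, 0, 0]], "turn": [0, 0, 0, 0, 0]}}

```text
t: 9.1
eef_pos: [548.5, -198.7, 95.9]
tcp_rot: [1.178, 1.569, -0.393]
ft_force: [0.7, 0.2, 0.5]
opening: 0.637
```

>>> {"api": "carry_out", "payload": {"grip": [0.37, 0.37, 0.37, 0.37, 0.37], "linear": [[0, 0, 0], [0, 0, 0], [0, 0, 0], [0, 0, 0], [0, 0, 0]], "turn": [0, 0, 0, 0, 0]}}

```text
t: 9.6
eef_pos: [548.1, -198.6, 94.8]
tcp_rot: [2.929, 1.571, 1.358]
ft_force: [-0.6, 1.4, 0.3]
opening: 0.32
```

```bash
python3 - <<'E'
from h import *
plan([548,-200,95],0)
for n in("side","top"): cv2.imwrite(f"pics/{n}4.png",cams.read_camera(n))
s=cv2.imread("pics/side4.png")[170:310,240:400]
cv2.imwrite("pics/c4.png",cv2.resize(s,None,fx=4,fy=4,interpolation=cv2.INTER_CUBIC))
# arc waypoints: tool pos relative to axis (520.3,-84)
for th in np.arange(-.5,.51,.1): print(round(th,2),(520.3+120*np.sin(th)).round(1),(-84-120*np.cos(th)).round(1))
E
```

```text
t 9.6 pos [ 548.1 -198.6   94.8] jaw yaw -0.01 tilt [ 0.  0. -1.] F [-0.6  1.4  0.3] op 0.32
shift scaled [-0.0003 -0.0002  0.0028]
turn scaled -0.0
-0.5 462.8 -189.3
-0.4 473.6 -194.5
-0.3 484.8 -198.6
-0.2 496.5 -201.6
-0.1 508.3 -203.4
-0.0 520.3 -204.0
0.1 532.3 -203.4
0.2 544.1 -201.6
0.3 555.8 -198.6
0.4 567.0 -194.5
0.5 577.8 -189.3
```

View pics/c4.png

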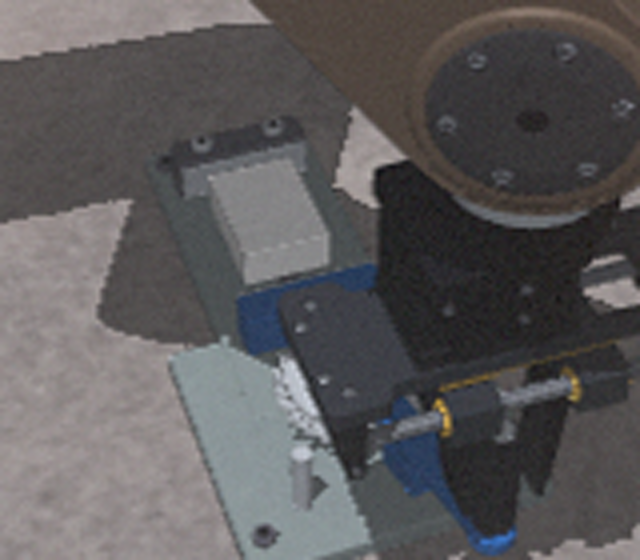

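>>> {"api": "carry_out", "payload": {"grip": [0.37, 0.37, 0.37, 0.37, 0.37], "linear": [[0, -0.036, 0.01], [0, -0.036, 0.001], [0, -0.036, -0.004], [0, -0.032, -0.01], [0, -0.028, -0.013]], "turn": [0, 0, 0, 0, 0]}}

```text
t: 10.2
eef_pos: [463.8, -190.7, 95.0]
tcp_rot: [1.239, 1.57, -0.333]
ft_force: [1.9, -0.2, -0.8]
opening: 0.319
```

>>> {"api": "carry_out", "payload": {"grip": [0.37, 0.37], "linear": [[0, -0.006, -0.004], [0, -0.004, -0.002]], "turn": [0, 0]}}

```text
t: 10.4
eef_pos: [460.7, -188.2, 95.1]
tcp_rot: [1.185, 1.567, -0.386]
ft_force: [13.6, 0.2, -8.4]
opening: 0.314
```

>>> {"api": "carry_out", "payload": {"grip": [0.37, 0.37, 0.37, 0.37, 0.37], "linear": [[0, 0.05, 0.018], [0, 0.05, 0.011], [0, 0.05, 0.001], [0, 0.046, -0.008], [0, 0.028, -0.01]], "turn": [0, 0, 0, 0, 0]}}

```text
t: 10.9
eef_pos: [572.4, -193.6, 94.7]
tcp_rot: [-1.716, 1.57, 2.996]
ft_force: [-3.9, -1.1, 2.8]
opening: 0.312
```

>>> {"api": "carry_out", "payload": {"grip": [0.37, 0.37], "linear": [[0, 0.012, -0.007], [0, 0, 0]], "turn": [0, 0]}}

```text
t: 11.1
eef_pos: [577.4, -189.5, 94.6]
tcp_rot: [-3.108, 1.571, 1.606]
ft_force: [-1.0, -0.4, -0.3]
opening: 0.316
```

>>> {"api": "carry_out", "payload": {"grip": [0.37, 0.37, 0.37, 0.37, 0.37], "linear": [[0, 0.005, -0.003], [0, -0.035, 0.016], [0, -0.05, 0.011], [0, -0.05, 0.002], [0, -0.05, -0.008]], "turn": [0, 0, 0, 0, 0]}}

```text
t: 11.6
eef_pos: [486.2, -199.7, 95.1]
tcp_rot: [1.203, 1.569, -0.369]
ft_force: [2.7, 0.5, -1.3]
opening: 0.32
```

>>> {"api": "carry_out", "payload": {"grip": [0.37, 0.37, 0.37], "linear": [[0, -0.035, -0.013], [0, -0.017, -0.007], [0, -0.002, -0.001]], "turn": [0, 0, 0]}}

```text
t: 11.9
eef_pos: [460.9, -188.9, 95.4]
tcp_rot: [1.216, 1.567, -0.356]
ft_force: [7.4, 0.9, -2.2]
opening: 0.314
```

```bash
cat > jaw.py <<'E'
from h import *
import sys
plan([459,-188,95],0)
s=cams.read_camera("side"); cv2.imwrite(f"pics/side_{sys.argv[1]}.png",s)
hsv=cv2.cvtColor(s,cv2.COLOR_BGR2HSV); m=((hsv[...,0]>100)&(hsv[...,0]<125)&(hsv[...,1]>110)&(hsv[...,2]>30)).astype('uint8')*255
m[:,:296]=0; m[:,335:]=0
for c in blobs(m): print(cv2.boundingRect(c), [onz("side",p,44)[:2].round(1) for p in c[:,0][[c[:,0,0].argmin(),c[:,0,1].argmin()]].astype(float)])
E
python3 jaw.py a
```

```text
t 11.9 pos [ 460.9 -188.9   95.4] jaw yaw -0.05 tilt [ 0.004 -0.001 -1.   ] F [ 7.4  0.9 -2.2] op 0.314
shift scaled [ 0.0008 -0.0037 -0.0019]
turn scaled -0.0003
(312, 309, 12, 7) [array([ 455.6, -179.2]), array([ 455.6, -179.2])]
```

>>> {"api": "carry_out", "payload": {"grip": [0.37, 0.37, 0.37, 0.37, 0.37], "linear": [[0, 0.05, 0.018], [0, 0.05, 0.011], [0, 0.05, 0.001], [0, 0.046, -0.008], [0, 0.028, -0.01]], "turn": [0, 0, 0, 0, 0]}}

```text
t: 12.45
eef_pos: [573.1, -194.6, 94.8]
tcp_rot: [-1.412, 1.571, -2.983]
ft_force: [-3.3, -0.8, 2.8]
opening: 0.316
```

>>> {"api": "carry_out", "payload": {"grip": [0.37, 0.37], "linear": [[0, 0.015, -0.009], [0, 0, 0]], "turn": [0, 0]}}

```text
t: 12.65
eef_pos: [580.0, -189.4, 94.8]
tcp_rot: [1.819, 1.57, 0.249]
ft_force: [0.3, -0.7, 0.9]
opening: 0.317
```

```bash
sed -i 's/m\[:,:296\]=0; m\[:,335:\]=0/m[:,:280]=0; m[:,345:]=0; m[270:]=0/' jaw.py; python3 jaw.py b; python3 - <<'E'
import cv2
cv2.imwrite("pics/c5.png",cv2.resize(cv2.imread("pics/side_b.png")[170:310,240:400],None,fx=4,fy=4,interpolation=cv2.INTER_CUBIC))
E
```

```text
t 12.65 pos [ 580.  -189.4   94.8] jaw yaw 0.05 tilt [ 0.  0. -1.] F [ 0.3 -0.7  0.9] op 0.317
shift scaled [-0.0006 -0.242  -0.003 ]
turn scaled 0.0003
(318, 253, 21, 17) [array([504.3, -69.1]), array([520.3, -54. ])]
(296, 228, 36, 22) [array([481. ,  12.4]), array([551.2,  14.7])]
```

View pics/c5.png

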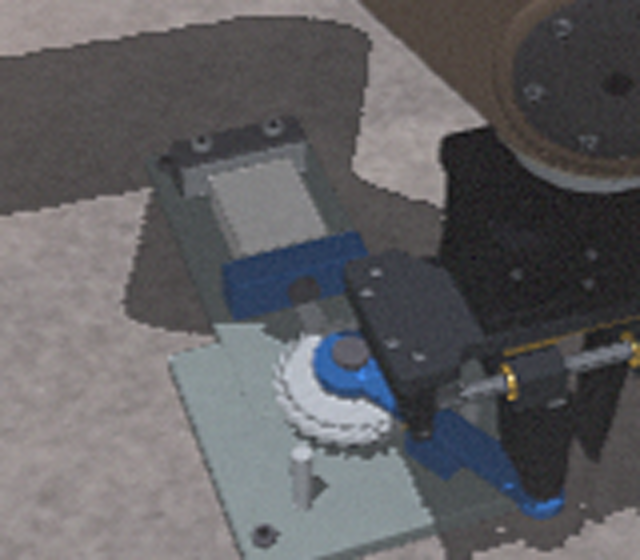

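>>> {"api": "carry_out", "payload": {"grip": [0.37, 0.37, 0.37, 0.37, 0.37], "linear": [[0, -0.02, 0.011], [0, -0.042, 0.013], [0, -0.05, 0.005], [0, -0.05, -0.004], [0, -0.045, -0.013]], "turn": [0, 0, 0, 0, 0]}}

```text
t: 13.2
eef_pos: [474.2, -196.8, 95.1]
tcp_rot: [1.212, 1.57, -0.36]
ft_force: [4.4, -0.2, -3.2]
opening: 0.313
```

>>> {"api": "carry_out", "payload": {"grip": [0.37, 0.37, 0.37], "linear": [[0, -0.026, -0.011], [0, -0.008, -0.003], [0, -0.001, 0]], "turn": [0, 0, 0]}}

```text
t: 13.5
eef_pos: [460.4, -190.4, 95.4]
tcp_rot: [1.196, 1.563, -0.377]
ft_force: [19.9, 0.2, -11.8]
opening: 0.317
```

>>> {"api": "carry_out", "payload": {"grip": [0.37, 0.37, 0.37, 0.37, 0.37], "linear": [[0, 0.04, 0.016], [0, 0.04, 0.01], [0, 0.03, 0.004], [0, 0.02, 0.001], [0, 0.01, 0]], "turn": [0, 0, 0, 0, 0]}}

```text
t: 14.0
eef_pos: [528.1, -204.8, 94.9]
tcp_rot: [-2.002, 1.57, 2.71]
ft_force: [-2.9, -0.2, 2.0]
opening: 0.316
```

>>> {"api": "carry_out", "payload": {"grip": [0.37, 0.37], "linear": [[0, 0.01, 0], [0, 0, 0]], "turn": [0, 0]}}

```text
t: 14.2
eef_pos: [533.4, -204.5, 94.9]
tcp_rot: [-2.375, 1.571, 2.337]
ft_force: [-3.1, 0.5, 2.6]
opening: 0.315
```

>>> {"api": "carry_out", "payload": {"grip": [0.37, 0.37], "linear": [[0, 0.01, -0.001], [0, 0, 0]], "turn": [0, 0]}}

```text
t: 14.4
eef_pos: [538.6, -204.0, 94.9]
tcp_rot: [-2.279, 1.57, 2.434]
ft_force: [-3.7, 0.6, 2.9]
opening: 0.314
```

>>> {"api": "carry_out", "payload": {"grip": [0.37, 0.37], "linear": [[0, 0.01, -0.002], [0, 0, 0]], "turn": [0, 0]}}

```text
t: 14.6
eef_pos: [543.5, -202.9, 94.8]
tcp_rot: [-2.096, 1.57, 2.617]
ft_force: [-4.3, 0.9, 3.0]
opening: 0.315
```

>>> {"api": "carry_out", "payload": {"grip": [0.37, 0.37], "linear": [[0, 0.01, -0.002], [0, 0, 0]], "turn": [0, 0]}}

```text
t: 14.8
eef_pos: [548.3, -201.9, 94.9]
tcp_rot: [-2.063, 1.57, 2.649]
ft_force: [-5.6, 0.6, 4.4]
opening: 0.323
```

>>> {"api": "carry_out", "payload": {"grip": [0.37, 0.37], "linear": [[0, 0.01, -0.003], [0, 0, 0]], "turn": [0, 0]}}

```text
t: 15.0
eef_pos: [553.3, -200.3, 94.8]
tcp_rot: [-2.017, 1.57, 2.696]
ft_force: [-5.9, 0.3, 4.9]
opening: 0.312
```

>>> {"api": "carry_out", "payload": {"grip": [0.37, 0.37], "linear": [[0, 0.01, -0.003], [0, 0, 0]], "turn": [0, 0]}}

```text
t: 15.2
eef_pos: [558.3, -198.9, 94.9]
tcp_rot: [-1.984, 1.57, 2.729]
ft_force: [-5.8, 0.6, 4.6]
opening: 0.315
```

```bash
python3 jaw.py c;  python3 - <<'E'
import cv2
cv2.imwrite("pics/c6.png",cv2.resize(cv2.imread("pics/side_c.png")[180:280,260:360],None,fx=6,fy=6,interpolation=cv2.INTER_CUBIC))
E
```

```text
t 15.2 pos [ 558.3 -198.9   94.9] jaw yaw 0.01 tilt [-0.001  0.    -1.   ] F [-5.8  0.6  4.6] op 0.315
shift scaled [-1.000e-04 -1.985e-01 -2.180e-02]
turn scaled 0.0
(295, 226, 36, 22) [array([480.6,  19. ]), array([549.1,  22.3])]
```

View pics/c6.png

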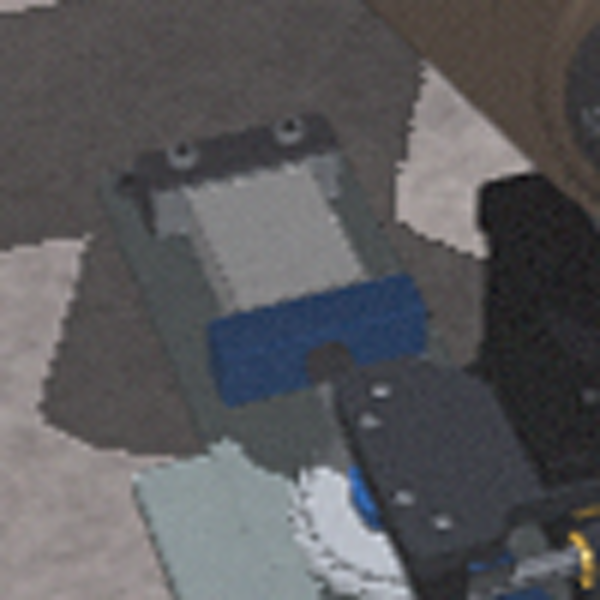

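>>> {"api": "carry_out", "payload": {"grip": [0.37, 0.37], "linear": [[0, 0.01, -0.004], [0, 0, 0]], "turn": [0, 0]}}

```text
t: 15.45
eef_pos: [563.1, -196.9, 94.8]
tcp_rot: [-1.832, 1.569, 2.881]
ft_force: [-7.4, -0.6, 5.7]
opening: 0.316
```

>>> {"api": "carry_out", "payload": {"grip": [0.37, 0.37], "linear": [[0, 0.01, -0.004], [0, 0, 0]], "turn": [0, 0]}}

```text
t: 15.65
eef_pos: [567.9, -194.9, 94.8]
tcp_rot: [-1.817, 1.569, 2.895]
ft_force: [-8.1, 0.1, 5.9]
opening: 0.315
```

>>> {"api": "carry_out", "payload": {"grip": [0.37, 0.37], "linear": [[0, 0.01, -0.005], [0, 0, 0]], "turn": [0, 0]}}

```text
t: 15.85
eef_pos: [572.6, -192.3, 94.8]
tcp_rot: [-1.856, 1.568, 2.857]
ft_force: [-9.6, -0.4, 6.3]
opening: 0.318
```

>>> {"api": "carry_out", "payload": {"grip": [0.37, 0.37], "linear": [[0, 0.008, -0.004], [0, 0, 0]], "turn": [0, 0]}}

```text
t: 16.05
eef_pos: [576.3, -190.3, 94.7]
tcp_rot: [-1.861, 1.568, 2.852]
ft_force: [-10.1, 0.1, 6.3]
opening: 0.314
```

```bash
python3 jaw.py d
```

```text
t 16.05 pos [ 576.3 -190.3   94.7] jaw yaw 0.01 tilt [-0.003  0.001 -1.   ] F [-10.1   0.1   6.3] op 0.314
shift scaled [ 2.000e-04 -2.346e-01 -4.600e-03]
turn scaled 0.0001
(318, 253, 18, 17) [array([505.1, -66.5]), array([522.3, -54.7])]
(295, 226, 36, 21) [array([480.6,  19. ]), array([551.2,  21.5])]
```

>>> {"api": "carry_out", "payload": {"grip": [0.37, 0.37], "linear": [[0, -0.008, 0.004], [0, 0, 0]], "turn": [0, 0]}}

```text
t: 16.3
eef_pos: [572.1, -192.6, 94.8]
tcp_rot: [-1.843, 1.568, 2.87]
ft_force: [-9.6, -0.9, 5.5]
opening: 0.314
```

>>> {"api": "carry_out", "payload": {"grip": [0.37, 0.37], "linear": [[0, -0.008, 0.004], [0, 0, 0]], "turn": [0, 0]}}

```text
t: 16.5
eef_pos: [568.2, -194.7, 94.8]
tcp_rot: [-1.828, 1.569, 2.884]
ft_force: [-9.0, -0.3, 4.6]
opening: 0.317
```

>>> {"api": "carry_out", "payload": {"grip": [0.37, 0.37], "linear": [[0, -0.008, 0.003], [0, 0, 0]], "turn": [0, 0]}}

```text
t: 16.7
eef_pos: [564.4, -196.2, 94.8]
tcp_rot: [-1.846, 1.569, 2.866]
ft_force: [-7.7, -0.6, 4.4]
opening: 0.314
```

>>> {"api": "carry_out", "payload": {"grip": [0.37, 0.37], "linear": [[0, -0.008, 0.003], [0, 0, 0]], "turn": [0, 0]}}

```text
t: 16.9
eef_pos: [560.8, -197.7, 94.9]
tcp_rot: [-1.836, 1.57, 2.877]
ft_force: [-5.5, -0.6, 3.6]
opening: 0.315
```

>>> {"api": "carry_out", "payload": {"grip": [0.37, 0.37], "linear": [[0, -0.008, 0.002], [0, 0, 0]], "turn": [0, 0]}}

```text
t: 17.1
eef_pos: [557.3, -198.8, 94.9]
tcp_rot: [1.521, 1.57, -0.05]
ft_force: [-3.5, 0.5, 1.2]
opening: 0.313
```

>>> {"api": "carry_out", "payload": {"grip": [0.37, 0.37], "linear": [[0, -0.008, 0.002], [0, 0, 0]], "turn": [0, 0]}}

```text
t: 17.3
eef_pos: [553.6, -199.7, 94.9]
tcp_rot: [1.45, 1.57, -0.121]
ft_force: [0.8, -0.3, -0.2]
opening: 0.315
```

>>> {"api": "carry_out", "payload": {"grip": [0.37, 0.37, 0.37, 0.37, 0.37], "linear": [[0, -0.05, 0.007], [0, -0.05, 0], [0, -0.044, -0.009], [0, -0.028, -0.011], [0, -0.016, -0.008]], "turn": [0, 0, 0, 0, 0]}}

```text
t: 17.8
eef_pos: [460.1, -189.4, 95.2]
tcp_rot: [1.198, 1.567, -0.373]
ft_force: [31.5, -1.9, -13.2]
opening: 0.313
```

>>> {"api": "carry_out", "payload": {"grip": [0.37, 0.37], "linear": [[0, -0.003, -0.001], [0, 0, 0]], "turn": [0, 0]}}

```text
t: 18.0
eef_pos: [460.7, -189.5, 95.3]
tcp_rot: [1.16, 1.564, -0.411]
ft_force: [10.7, -0.4, -4.9]
opening: 0.314
```

```bash
python3 jaw.py e
```

```text
t 18.0 pos [ 460.7 -189.5   95.3] jaw yaw -0.02 tilt [ 0.006 -0.003 -1.   ] F [10.7 -0.4 -4.9] op 0.314
shift scaled [ 0.0007 -0.0035 -0.003 ]
turn scaled -0.0001
```

>>> {"api": "carry_out", "payload": {"grip": [0.37, 0.37, 0.37, 0.37], "linear": [[0, 0.014, 0.004], [0, 0.014, 0.004], [0, 0.01, 0.003], [0, 0, 0]], "turn": [0, 0, 0, 0]}}

```text
t: 18.45
eef_pos: [476.5, -193.9, 94.7]
tcp_rot: [-1.921, 1.567, 2.792]
ft_force: [-8.2, -0.1, 7.4]
opening: 0.317
```

>>> {"api": "carry_out", "payload": {"grip": [0.37, 0.37], "linear": [[0, 0.01, 0.004], [0, 0, 0]], "turn": [0, 0]}}

```text
t: 18.65
eef_pos: [481.1, -195.9, 94.7]
tcp_rot: [-1.929, 1.567, 2.784]
ft_force: [-9.3, 0.0, 7.6]
opening: 0.315
```

>>> {"api": "carry_out", "payload": {"grip": [0.37, 0.37], "linear": [[0, 0.01, 0.003], [0, 0, 0]], "turn": [0, 0]}}

```text
t: 18.85
eef_pos: [485.9, -197.3, 94.6]
tcp_rot: [-1.927, 1.566, 2.786]
ft_force: [-11.3, -1.0, 8.2]
opening: 0.316
```

>>> {"api": "carry_out", "payload": {"grip": [0.37, 0.37], "linear": [[0, 0.01, 0.003], [0, 0, 0]], "turn": [0, 0]}}

```text
t: 19.05
eef_pos: [490.7, -198.7, 94.6]
tcp_rot: [-1.924, 1.566, 2.789]
ft_force: [-12.2, -0.0, 8.3]
opening: 0.317
```

>>> {"api": "carry_out", "payload": {"grip": [0.37, 0.37, 0.37], "linear": [[0, 0.006, 0.001], [0, 0, 0], [0, 0, 0]], "turn": [0, 0, 0]}}

```text
t: 19.35
eef_pos: [493.4, -199.1, 94.6]
tcp_rot: [-1.927, 1.566, 2.786]
ft_force: [-11.4, 0.3, 8.0]
opening: 0.314
```

>>> {"api": "carry_out", "payload": {"grip": [0.37, 0.37, 0.37], "linear": [[0, 0.005, 0.001], [0, 0, 0], [0, 0, 0]], "turn": [0, 0, 0]}}

```text
t: 19.65
eef_pos: [495.9, -199.6, 94.7]
tcp_rot: [-1.937, 1.566, 2.776]
ft_force: [-11.5, -0.8, 8.1]
opening: 0.317
```

>>> {"api": "carry_out", "payload": {"grip": [0.37, 0.37, 0.37], "linear": [[0, 0.005, 0.001], [0, 0, 0], [0, 0, 0]], "turn": [0, 0, 0]}}

```text
t: 19.95
eef_pos: [498.4, -200.1, 94.6]
tcp_rot: [-1.936, 1.565, 2.777]
ft_force: [-12.2, 0.3, 7.8]
opening: 0.316
```

>>> {"api": "carry_out", "payload": {"grip": [0.37, 0.37, 0.37], "linear": [[0, -0.006, -0.001], [0, 0, 0], [0, 0, 0]], "turn": [0, 0, 0]}}

```text
t: 20.25
eef_pos: [495.2, -199.5, 94.6]
tcp_rot: [-1.937, 1.565, 2.776]
ft_force: [-11.9, -0.1, 7.2]
opening: 0.315
```

>>> {"api": "carry_out", "payload": {"grip": [0.37, 0.37, 0.37], "linear": [[0, -0.004, -0.001], [0, 0, 0], [0, 0, 0]], "turn": [0, 0, 0]}}

```text
t: 20.55
eef_pos: [493.4, -199.1, 94.6]
tcp_rot: [-1.933, 1.566, 2.78]
ft_force: [-12.5, -0.4, 7.9]
opening: 0.317
```

>>> {"api": "carry_out", "payload": {"grip": [0.37, 0.37, 0.37, 0.37], "linear": [[0, 0.006, 0.001], [0, 0.006, 0.001], [0, 0, 0], [0, 0, 0]], "turn": [0, 0, 0, 0]}}

```text
t: 20.95
eef_pos: [499.4, -200.1, 94.6]
tcp_rot: [-1.936, 1.566, 2.776]
ft_force: [-11.1, 0.1, 7.9]
opening: 0.314
```

>>> {"api": "carry_out", "payload": {"grip": [0.37, 0.37, 0.37], "linear": [[0, 0.005, 0.001], [0, 0, 0], [0, 0, 0]], "turn": [0, 0, 0]}}

```text
t: 21.25
eef_pos: [501.9, -200.6, 94.6]
tcp_rot: [-1.94, 1.566, 2.773]
ft_force: [-11.4, -0.5, 6.9]
opening: 0.317
```

```bash
python3 - <<'E'
from h import *
plan([500,-200,95],0)
for n in("side","top"): cv2.imwrite(f"pics/{n}_f.png",cams.read_camera(n))
for q in range(6):
    cams.read_camera("top"); print(np.round(env.state()["ft_force"],1))
a=cv2.resize(cv2.imread("pics/side_f.png")[180:310,270:400],None,fx=4.5,fy=4.5,interpolation=cv2.INTER_CUBIC)
cv2.imwrite("pics/c7.png",a)
E
```

```text
t 21.25 pos [ 501.9 -200.6   94.6] jaw yaw 0.02 tilt [-0.005  0.002 -1.   ] F [-11.4  -0.5   6.9] op 0.317
shift scaled [-0.0007 -0.0039 -0.0011]
turn scaled 0.0001
[-10.7   0.1   7.6]
[-11.   -0.    7.8]
[-11.3  -0.2   7.2]
[-10.4   0.2   7.5]
[-10.9   0.2   7.9]
[-11.7  -0.2   7.1]
```

View pics/c7.png

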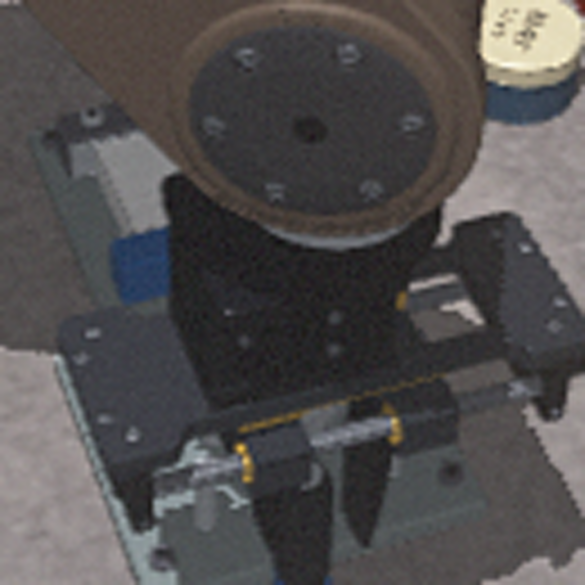

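>>> {"api": "carry_out", "payload": {"grip": [0.37, 0.37, 0.37], "linear": [[0, 0.006, 0.001], [0, 0, 0], [0, 0, 0]], "turn": [0, 0, 0]}}

```text
t: 21.95
eef_pos: [504.8, -201.0, 94.6]
tcp_rot: [-1.936, 1.565, 2.776]
ft_force: [-12.9, 0.2, 8.5]
opening: 0.317
```

```bash
cat > f.py <<'E'
from h import *
p=env.state()["eef_pos"]; a=[]
for q in range(8): cams.read_camera("top"); a.append(env.state()["ft_force"])
print(np.round(p,1),"F mean",np.mean(a,0).round(2))
E
python3 f.py
```

```text
[ 504.8 -201.    94.6] F mean [-12.33   0.21   8.18]
```

>>> {"api": "carry_out", "payload": {"grip": [0.37, 0.37, 0.37], "linear": [[0, 0.006, 0.001], [0, 0, 0], [0, 0, 0]], "turn": [0, 0, 0]}}

```text
t: 22.65
eef_pos: [507.6, -201.5, 94.6]
tcp_rot: [-1.931, 1.565, 2.782]
ft_force: [-13.4, 0.2, 6.9]
opening: 0.311
```

```bash
python3 f.py
```

```text
[ 507.6 -201.5   94.6] F mean [-13.31   0.33   8.54]
```

>>> {"api": "carry_out", "payload": {"grip": [0.37, 0.37, 0.37], "linear": [[0, -0.012, -0.002], [0, 0, 0], [0, 0, 0]], "turn": [0, 0, 0]}}

```text
t: 23.35
eef_pos: [501.8, -200.5, 94.6]
tcp_rot: [-1.947, 1.566, 2.766]
ft_force: [-11.3, -0.0, 5.5]
opening: 0.316
```

```bash
sed -i 's/range(8)/range(5)/' f.py; python3 f.py
```

```text
[ 501.8 -200.5   94.6] F mean [-11.46  -0.45   6.98]
```

>>> {"api": "carry_out", "payload": {"grip": [0.37, 0.37, 0.37], "linear": [[0, -0.008, -0.002], [0, 0, 0], [0, 0, 0]], "turn": [0, 0, 0]}}

```text
t: 23.9
eef_pos: [498.5, -199.7, 94.6]
tcp_rot: [-1.951, 1.567, 2.761]
ft_force: [-8.8, -0.2, 5.8]
opening: 0.315
```

```bash
python3 f.py
```

```text
[ 498.5 -199.7   94.6] F mean [-8.26  0.04  5.37]
```

>>> {"api": "carry_out", "payload": {"grip": [0.37, 0.37, 0.37], "linear": [[0, -0.008, -0.002], [0, 0, 0], [0, 0, 0]], "turn": [0, 0, 0]}}

```text
t: 24.45
eef_pos: [495.1, -198.9, 94.7]
tcp_rot: [-2.002, 1.569, 2.71]
ft_force: [-6.2, -0.3, 2.7]
opening: 0.315
```

```bash
python3 f.py
```

```text
[ 495.1 -198.9   94.7] F mean [-5.98  0.31  3.03]
```

Backing off dropped the force well below its earlier value at the same place (12 N before, 6 N now). So the notch has latched, with about 11 N at the grip. Next I swing the lever back to its stop and release it.

>>> {"api": "carry_out", "payload": {"grip": [0.37, 0.37, 0.37, 0.37, 0.37], "linear": [[0, -0.02, -0.006], [0, -0.02, -0.006], [0, -0.018, -0.006], [0, -0.008, -0.004], [0, -0.003, -0.001]], "turn": [0, 0, 0, 0, 0]}}

```text
t: 25.2
eef_pos: [461.0, -187.5, 95.0]
tcp_rot: [1.273, 1.57, -0.298]
ft_force: [4.9, -0.9, -3.8]
opening: 0.315
```

>>> {"api": "carry_out", "payload": {"grip": [0.37, 0.37, 0.37, 0.37], "linear": [[0, -0.002, 0], [0, 0, 0], [0, 0, 0], [0, 0, 0]], "turn": [0, 0, 0, 0]}}

```text
t: 25.6
eef_pos: [460.9, -187.9, 95.0]
tcp_rot: [1.189, 1.569, -0.382]
ft_force: [6.0, -0.3, -2.0]
opening: 0.319
```

>>> {"api": "carry_out", "payload": {"grip": [0.37, 0.37, 0.37, 0.37], "linear": [[0, -0.004, -0.002], [0, -0.003, -0.001], [0, 0, 0], [0, 0, 0]], "turn": [0, 0, 0, 0]}}

```text
t: 26.0
eef_pos: [460.4, -187.4, 95.1]
tcp_rot: [1.176, 1.562, -0.395]
ft_force: [22.2, -2.2, -15.4]
opening: 0.319
```

>>> {"api": "carry_out", "payload": {"grip": [-0.6, -0.6, -0.6, -0.6, -0.6], "linear": [[0, 0, 0], [0, 0, 0], [0, 0, 0], [0, 0, 0], [0, 0, 0]], "turn": [0, 0, 0, 0, 0]}}

```text
t: 26.5
eef_pos: [456.4, -186.0, 94.9]
tcp_rot: [-2.167, 1.57, 2.545]
ft_force: [0.6, 0.4, 0.1]
opening: 0.676
```

>>> {"api": "carry_out", "payload": {"grip": [-0.6, -0.6, -0.6, -0.6, -0.6], "linear": [[0, 0.004, 0], [-0.03, 0, 0], [-0.07, 0, 0], [-0.08, 0, 0], [-0.08, 0, 0]], "turn": [0, 0, 0, 0, 0]}}

```text
t: 27.0
eef_pos: [458.4, -186.0, 226.3]
tcp_rot: [-2.159, 1.57, 2.554]
ft_force: [0.4, 0.9, 0.2]
opening: 0.8
```

>>> {"api": "carry_out", "payload": {"grip": [-0.6, -0.6, -0.6, -0.6, -0.6], "linear": [[0, 0, 0.08], [0, 0, 0.08], [0, 0, 0.08], [0, 0, 0.08], [0, 0, 0]], "turn": [0, 0, 0, 0, 0]}}

```text
t: 27.5
eef_pos: [458.3, -350.0, 224.4]
tcp_rot: [0.279, 1.57, -1.295]
ft_force: [-0.4, -0.0, -0.4]
opening: 0.799
```

```bash
python3 - <<'E'
from h import *
plan([460,-350,225],0)
for n in("side","top"): cv2.imwrite(f"pics/{n}_z.png",cams.read_camera(n))
a=cv2.resize(cv2.imread("pics/side_z.png")[130:320,230:450],None,fx=2.5,fy=2.5,interpolation=cv2.INTER_CUBIC)
b=cv2.resize(cv2.imread("pics/top_z.png")[110:270,230:450],None,fx=2.5,fy=2.5,interpolation=cv2.INTER_CUBIC)
cv2.imwrite("pics/end.png",cv2.resize(np.vstack([a,b]),None,fx=.68,fy=.68,interpolation=cv2.INTER_AREA))
E
```

```text
t 27.5 pos [ 458.3 -350.   224.4] jaw yaw -0.18 tilt [ 0.    -0.001 -1.   ] F [-0.4 -0.  -0.4] op 0.799
shift scaled [-0.0011  0.0034 -0.0001]
turn scaled -0.001
```

View pics/end.png

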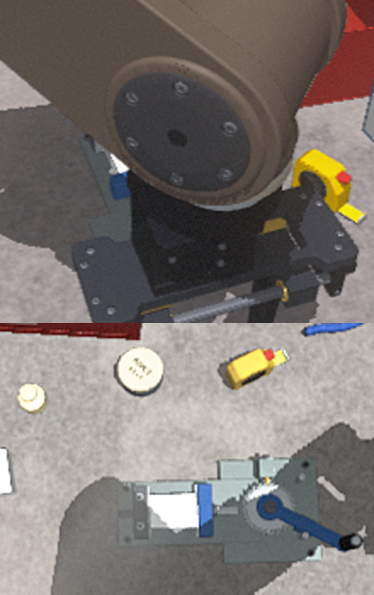

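```bash
python3 - <<'E'
from h import *
g=onz("top",(434.9,238.3),120); print(g.round(1), np.arctan2(g[0]-520.3,-(g[1]+84)))
a,b=[cv2.imread(f"pics/top{k}.png") for k in("0","_z")]
d=cv2.absdiff(a,b)[110:180,230:410].max(2); print("bystander diff px",(d>60).sum())
env.job_done()
E
```

```text
[ 464.1 -179.9  120. ] -0.530018736270544
bystander diff px 2
the job is handed in; nothing more can be done
```

I clamped the middle-sized block (measured 51 x 71 mm) and handed the job in at about 27.5 s of the 72 s allowed.

- **Block:** it lay on the bed, long side along the clamp line, with an estimated 5 to 6 mm gap to the fence before pumping. The final top picture shows it between jaw and fence.
- **Clamping:** the fourth power stroke latched one last notch. The grip force read about 11.0 to 11.5 N there. A brief push past the notch reached 13.3 N. When I backed off, the reading at about the same place fell from about 12 N to 6 N, so the notch had latched.
- **Lever:** I swung it back until it met its stop (22 N there) and released it. The last picture gives -0.53 rad, which fits the stop at -0.5 within pixel error.
- **Tin, brass weight and tape measure:** comparing the first and last top pictures showed no movement (2 changed pixels).

**Less certain:**
- The force readings scatter by about 0.6 N, and each one also carried an unexplained vertical force of about 8 N.
- When I set the block down, the wrist force touched 48 N for a moment, well under the 120 N limit.
- In the last side picture the arm hid the clamp, so the final check of the block rests on the top view alone.

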